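# Load the dry-block heater

### The job

Set the four vessels that stand together beside the dry-block heater to warm in it: the amber bottle, the white bottle, the pale screw-cap tube and the small brown crimp-cap vial each go into the block whose bore is the closest that still takes them, because a vessel with too much room round it does not warm evenly. Lower each one upright into its bore until it stands on the floor of it, do not tip it over or drop it in from above, let go so that it stands still, and leave the covered dish and the low jar where they are.

Things in the scene. Friction and masses are not known exactly. Their poses are not given: they have to be found in the camera images.
- amber_bottle: amber-brown round reagent bottle with a black screw cap, the widest of the four vessels, 50 mm across the body, 98 mm tall over all; round cap 28 mm wide, the topmost 20 mm; below it a shoulder slopes out to the body. Origin: centre of underside, z up through the cap. Loose, upright on the worktop; about 160 g (varies). Belongs in the 58 mm bore.
- white_bottle: white round reagent bottle with a dark green screw cap, slimmer than the amber one, 42 mm across the body, 99 mm tall over all; round cap 24 mm wide, the topmost 17 mm; below it a shoulder slopes out to the body. Origin: centre of underside, z up through the cap. Loose, upright on the worktop; about 120 g (varies). Belongs in the 49 mm bore.
- tube_50ml: frosted, pale straight-sided flat-footed screw-cap tube, the tallest of the four vessels: body 30 mm across, 115 mm tall over all, with an off-white ribbed cap 35 mm wide that takes up the topmost 22 mm. Origin: centre of the underside, z up through the cap. Loose, upright on the worktop; about 70 g (varies). Belongs in the 38 mm bore.
- vial: small dark brown glass vial with a bare aluminium crimp cap, the shortest and slimmest of the four vessels: body 21 mm across up to 53 mm height, then a shoulder; the cap is 20 mm wide and takes up the topmost 12 mm; 75 mm tall over all. Origin: centre of the underside, z up through the cap. Loose, upright on the worktop; about 40 g (varies). Belongs in the 28 mm bore.
- block_58: aluminium block 96 x 78 x 50 mm (x, y, z), fixed in one of four bays (84 mm apart along y) of a white dry-block heater; which bay varies. Round upright bore in mid-top: 58 mm wide, 42 mm deep, flat floor; its mouth flares over the top 9 mm to 70 mm. Origin: centre of underside, z up; bore floor 8 mm, block top 50 mm above it. The rest of the heater is 8 mm lower than the block's top.
- block_49: aluminium block 96 x 78 x 50 mm (x, y, z), fixed in one of four bays (84 mm apart along y) of a white dry-block heater; which bay varies. Round upright bore in mid-top: 49 mm wide, 42 mm deep, flat floor; its mouth flares over the top 9 mm to 61 mm. Origin: centre of underside, z up; bore floor 8 mm, block top 50 mm above it. The rest of the heater is 8 mm lower than the block's top.
- block_38: aluminium block 96 x 78 x 50 mm (x, y, z), fixed in one of four bays (84 mm apart along y) of a white dry-block heater; which bay varies. Round upright bore in mid-top: 38 mm wide, 42 mm deep, flat floor; its mouth flares over the top 9 mm to 50 mm. Origin: centre of underside, z up; bore floor 8 mm, block top 50 mm above it. The rest of the heater is 8 mm lower than the block's top.
- block_28: aluminium block 96 x 78 x 50 mm (x, y, z), fixed in one of four bays (84 mm apart along y) of a white dry-block heater; which bay varies. Round upright bore in mid-top: 28 mm wide, 42 mm deep, flat floor; its mouth flares over the top 9 mm to 40 mm. Origin: centre of underside, z up; bore floor 8 mm, block top 50 mm above it. The rest of the heater is 8 mm lower than the block's top.
- petri_dish: flat covered culture dish, 61 mm across and 14 mm high, lying on the worktop among the vessels; origin: centre of its underside. A bystander: stays where it is.
- low_jar: low white round screw jar, 71 mm across and 28 mm high, on the worktop beyond the vessels; origin: centre of its underside. A bystander: stays where it is.
Mind the look-alikes: they are no part of the job. What is shaped like the white_bottle but purple or turquoise is not meant.

How it is judged (in metres and radians):
At the end, for the whole second after the job is handed in: Each vessel stands in the block bored for its width (amber bottle 58 mm, white bottle 49 mm, tube 38 mm, vial 28 mm): its foot within 10 mm of the bore's axis and on the bore's floor (within 5 mm), leaning less than 7 degrees, released and at rest (below 0.03 m/s and 0.5 rad/s) (horizontal distance between amber_bottle and block_58 below 0.01 m and z of amber_bottle in the frame of block_58 between 0.003 and 0.013 m and angle between each of amber_bottle, white_bottle, tube_50ml, vial's own z axis and vertical below 0.12 rad and linear speed of each of amber_bottle, white_bottle, tube_50ml, vial below 0.03 m/s and angular speed of each of amber_bottle, white_bottle, tube_50ml, vial below 0.5 rad/s and horizontal distance between white_bottle and block_49 below 0.01 m and z of white_bottle in the frame of block_49 between 0.003 and 0.013 m and horizontal distance between tube_50ml and block_38 below 0.01 m and z of tube_50ml in the frame of block_38 between 0.003 and 0.013 m and horizontal distance between vial and block_28 below 0.01 m and z of vial in the frame of block_28 between 0.003 and 0.013 m); the robot touches nothing.
It fails at once if a vessel is tipped over (leans more than about 35 degrees) (angle between any of amber_bottle, white_bottle, tube_50ml, vial's own z axis and vertical above 0.6 rad).
It fails at once if a vessel is dropped or thrown (moves faster than 1 m/s while no finger holds it) ((linear speed of amber_bottle above 1 m/s and contact force between the fingers and amber_bottle below 0.2 N) or (linear speed of white_bottle above 1 m/s and contact force between the fingers and white_bottle below 0.2 N) or (linear speed of tube_50ml above 1 m/s and contact force between the fingers and tube_50ml below 0.2 N) or (linear speed of vial above 1 m/s and contact force between the fingers and vial below 0.2 N)).
It fails at once if the dish or the jar is pushed more than 30 mm from its place (distance of any of petri_dish, low_jar from where it was at the start of the episode above 0.03 m).
It also fails if it takes over 120 s, if anything falls off the work surface, if the arm or the gripper's body presses on something with over 40 N, if the wrist force passes 120 N, or if a joint passes its speed limit or range.

### The arm

A 6-joint arm with a two-finger parallel gripper is mounted at the origin on a cart in front of the work surface, level with it; the furniture and walls round the work are solid. World frame = base frame: x ahead of the robot, y to its left, z up, the work surface at z = 0. Lengths are in m, angles in degrees, forces in N, time in s.
With the tool pointing down it reaches from about 0.3 to 0.75 m from the base axis. Payload 8.5 kg.
Tool frame: the origin (TCP) lies midway between the tips of the shut fingers; the grasp point (between the pads) lies 19 mm behind it; z points along the fingers, y is the direction in which the jaws open and shut (so a half turn about z gives the same grasp; the last joint's range is limited). The gripper opens to 85 mm and grips with 20 to 120 N. Pads are 22 mm wide; open, the fingers measure 114 mm over their backs; the gripper's body (76 mm by 85 mm) begins 54 mm behind the grasp point. The pads swing forward as they close: fully open they stand 13 mm farther back than shut.
Start: joints at [64.899, 21.807, 74.336, -0, 83.858, -12.336], TCP at [0.122, 0.536, 0.231] pointing down, gripper open.
Joint ranges: [-178.18, 178.18], [-50.72, 133.34], [12.68, 142.11], [-81.47, 261.47], [9.98, 163.14], [-165.26, 165.26]. Speed limits (degrees/s): [136.94, 136.94, 180, 180, 180, 180].

### API

Orientations are given as a 3x3 rotation matrix whose columns are the frame's x, y, z axes.
In Python, from rig import env, viewer, ticket gives the robot as it stands. The module is installed in compiled form; this text tells all that it offers.
- The arm moves only by the shell command python3 -m pendant 'ROWS' [FORCE]. ROWS is JSON, a list of rows, each a list of 3 entries, a list of its own where there are three numbers: the shift along the world's x, y, z in mm, then the turn about the world's z in rad, then the opening, from -1 (shut) to 1 (fully open). A call has 1 to 12 rows; each row shifts and turns the pose as measured when the row begins; what a row does not reach is not made up. A row lasts 1/8 s, in which the tool goes at most 62.5 mm and 10.7 degrees, less where a joint would pass 70% of its speed; a pose out of reach is approached as far as the arm can. A call with a gripper value outside its range is refused whole. The fingers move at their own pace and stop on an object; FORCE is the grip in N (left out, the last holds). Time passes only in rows, so rows that do not move let the fingers close. It gives the time, the measured TCP pose, the force and the opening at its end, in the units of the state.
- env.observe(): the state, without advancing time (a new reading comes with each control period).
- viewer.get_image(name): name is "scene" or "top" or "wrist"; returns (picture, depth): 400x640x3 uint8, red, green, blue; 400x640 float32, m along the optical axis (not along the pixel's ray), 0 where there is no reading.
- viewer.camera_params(name): a dict with "fx", "fy", "cx", "cy" (pixels), "rvec" (rotation vector, rad) and "tvec" (3), from world to camera coordinates, as OpenCV has them; the wrist camera has in their place "T_tool_cam" (4x4, takes a point from camera to tool coordinates, whose origin is the TCP and whose axes are the flange's). Camera axes: x right, y down, z forward; pixel columns grow to the right and rows downward; lengths in m; the calibration is good to about 2 mm. A picture is of the moment at which its call begins: read the wrist's pose just before it. camera_params takes no time and is no camera call.
- ticket.close_job(): hands the job in, once; it reports no verdict.
The state is a dict: "time_s": time; "q": joint angles; "qvel": joint speeds; "joint_efforts": joint torques, N m; "position": TCP position; "tool_rot": TCP orientation; "ft_force": force on the tool from outside, world axes, zero at the start; "wrist_torque": the same for the moment, N m; "grip_width": finger opening in m.
Only numpy, scipy, OpenCV 4.12 (cv2) and the standard library are available. Lean on these libraries where they do the work, as an engineer would, in place of code of your own. Each camera call takes 0.05 s, during which the arm holds its last target. There are 200 camera calls.

## Working session

There is one attempt and no reset: what is moved stays moved. The work goes in short steps, Python scripts to look and compute and a shell command to move; the robot and the scene stay as the last step left them, time stands still between calls to the robot, and variables do not carry over. Pictures are saved under pics/ and viewed, about 12 in all and at most 16, crops included, and the job is handed in when it is done.

```bash
mkdir -p pics; cat > h.py <<'E'
import numpy as np, cv2
from rig import env, viewer, ticket
def cloud(name):
    s=env.observe(); im,d=viewer.get_image(name); p=viewer.camera_params(name)
    v,u=np.mgrid[:400,:640]
    P=np.stack([(u-p['cx'])/p['fx']*d,(v-p['cy'])/p['fy']*d,d],-1).astype(float)
    if 'rvec' in p:
        R=cv2.Rodrigues(np.array(p['rvec'],float))[0]; W=(P-np.array(p['tvec']).ravel())@R
    else:
        T=np.array(p['T_tool_cam']); W=(P@T[:3,:3].T+T[:3,3])@np.array(s['tool_rot']).T+np.array(s['position'])
    W[d==0]=np.nan
    return im,W
def save(im,f): cv2.imwrite('pics/'+f,cv2.cvtColor(im,cv2.COLOR_RGB2BGR))
E
python3 - <<'E'
from h import *
for n in('top','scene'):
    im,W=cloud(n); save(im,n+'0.png'); np.savez(n+'0',im=im,W=W)
s=env.observe(); print(s['time_s'],s['position'],s['tool_rot'],s['grip_width'])
E
```

```text
0.1 [0.12142382 0.53616571 0.23078352] [[-9.75282192e-01  2.20962289e-01 -5.59380629e-04]
 [ 2.20962814e-01  9.75281521e-01 -1.17887812e-03]
 [ 2.85065982e-04 -1.27334116e-03 -9.99999149e-01]] 0.08533039451085887
```

View pics/top0.png

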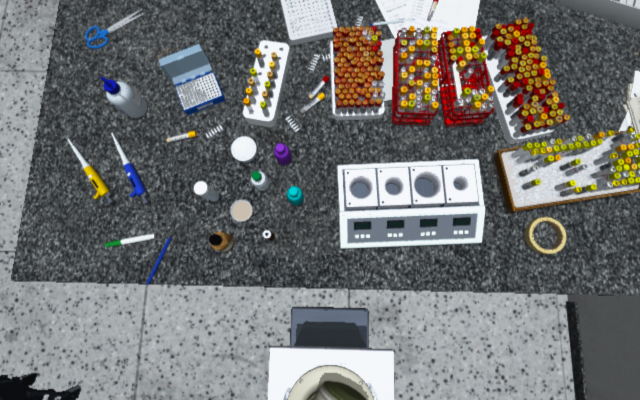

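View pics/scene0.png

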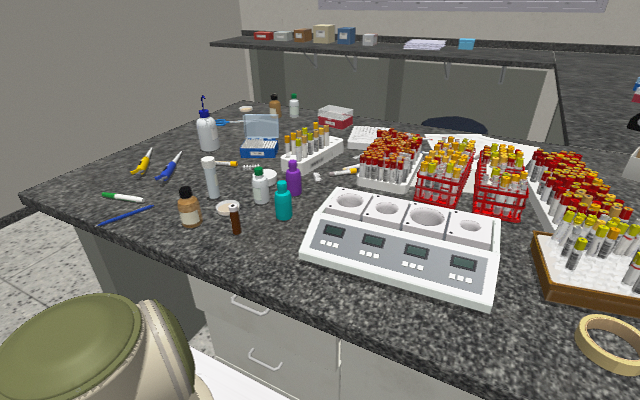

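The top view shows amber (218,240), white with green cap (259,180), tube (203,190), vial (268,235), dish (241,210) and jar (243,149). The look-alikes are purple (282,152) and turquoise (295,195). The bores are near (360,188), (394,187), (427,186) and (460,184). I'll measure these next.

```bash
python3 - <<'E'
from h import *
from scipy import ndimage as N
T=np.load('top0.npz');W=T['W'];im=T['im']
print('table z',np.nanmedian(W[255:275,260:320],axis=(0,1)))
z=W[...,2]
# vessels: circle of topmost points
for n,(u,v) in dict(amber=(218,240),white=(259,180),tube=(203,190),vial=(268,235),dish=(241,210),jar=(243,149),purple=(282,152),turq=(295,195)).items():
    w=W[v-14:v+15,u-14:u+15].reshape(-1,3); w=w[~np.isnan(w[:,2])]
    top=np.percentile(w[:,2],98) if n in('dish','jar') else w[:,2][w[:,2]<.14].max()
    t=w[(w[:,2]>top-.006)&(w[:,2]<top+.004)]
    c,r=cv2.minEnclosingCircle(t[:,:2].astype(np.float32)*1000)
    print(n,'top',top.round(4),'mid',((t.min(0)+t.max(0))/2).round(4),'circ',np.round(c,1),round(2*r,1),len(t))
# bores: dark hole: points with z<0.044 inside heater top band
H=W[164:206,338:484]; print('block top',np.nanpercentile(H[...,2],[5,50,90]))
for (u,v) in ((360,188),(394,187),(427,186),(460,184)):
    w=W[v-16:v+17,u-16:u+17].reshape(-1,3)
    zt=np.nanpercentile(w[:,2],80)
    lo=w[w[:,2]<zt-.002]; c,r=cv2.minEnclosingCircle(lo[:,:2].astype(np.float32)*1000)
    print('bore',u,'top',zt.round(4),'floor',np.nanmin(w[:,2]).round(4),'ext',lo.min(0).round(4),lo.max(0).round(4),'c',np.round(c,1),round(2*r,1))
# block white top extents
E
```

```text
table z [3.58216809e-01 1.15230184e-01 8.36534349e-05]
amber top 0.1023 mid [0.4142 0.2934 0.0993] circ [414.4 293.5] 27.9 88
white top 0.1026 mid [0.5763 0.1995 0.0996] circ [576.9 199.6] 22.7 56
tube top 0.1184 mid [0.5394 0.3329 0.1154] circ [540.6 333.1] 34.4 135
vial top 0.0782 mid [0.4311 0.1693 0.0752] circ [431.9 168.9] 19.5 44
dish top 0.017 mid [0.4993 0.2523 0.0147] circ [499.8 252.7] 61.7 372
jar top 0.0301 mid [0.6713 0.2532 0.0276] circ [671.5 253. ] 72.0 459
purple top 0.1035 mid [0.6523 0.1429 0.1006] circ [653.1 142.9] 21.3 45
turq top 0.1018 mid [0.5394 0.1042 0.0989] circ [539.2 104.2] 22.9 66
block top [0.04257358 0.08323092 0.0872091 ]
bore 360 top 0.0863 floor 0.0345 ext [ 0.5112 -0.107   0.0345] [ 0.5988 -0.0244  0.0843] c [557.2 -65.7] 117.1
bore 394 top 0.0866 floor 0.041 ext [ 0.5154 -0.194   0.041 ] [ 0.6027 -0.1104  0.0846] c [ 559.7 -151.6] 118.0
bore 427 top 0.0859 floor 0.0337 ext [ 0.5202 -0.2784  0.0337] [ 0.6065 -0.1943  0.0839] c [ 563.8 -235.7] 117.8
bore 460 top 0.0868 floor 0.0401 ext [ 0.5264 -0.3631  0.0401] [ 0.613  -0.2775  0.0848] c [ 570.5 -322. ] 117.7
```

```bash
python3 - <<'E'
from h import *
im=np.load('top0.npz')['im']
a=cv2.resize(im[130:260,180:310],None,fx=4,fy=4,interpolation=cv2.INTER_CUBIC)
b=cv2.resize(im[155:255,330:490],(800-520,175),interpolation=cv2.INTER_CUBIC)
save(a,'crop1.png')
E
```

```text
(no output)
```

View pics/crop1.png

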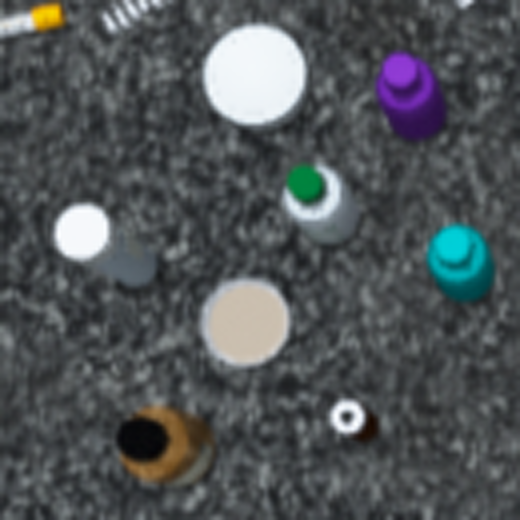

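```bash
python3 - <<'E'
from h import *
from scipy import ndimage as N, optimize as O
T=np.load('top0.npz');W=T['W'];im=T['im']
for (u,v) in ((360,188),(394,187),(427,186),(460,184)):
    w=W[v-20:v+21,u-17:u+18]; z=w[...,2]; zt=np.nanpercentile(z,75)
    hole=(z<zt-.0035); lab,n=N.label(hole); L=lab[20,17]; h=lab==L
    rim=N.binary_dilation(h)&~h
    p=w[rim]; p=p[p[:,2]>zt-.004][:,:2]*1000
    f=lambda q:np.hypot(p[:,0]-q[0],p[:,1]-q[1])-q[2]
    r=O.least_squares(f,[*p.mean(0),30],loss='soft_l1')
    fl=w[h][w[h][:,2]<.06]
    print(u,h.sum(),len(p),'c',r.x[:2].round(1),'dia',(2*r.x[2]).round(1),'res',np.abs(r.fun).mean().round(2),'floor z',np.percentile(w[h][:,2],[2,10,30]).round(4),'top',zt.round(4))
save(cv2.resize(im[155:250,330:490],None,fx=4,fy=4,interpolation=cv2.INTER_CUBIC),'crop2.png')
E
```

```text
360 371 74 c [554. -66.] dia 58.7 res 1.16 floor z [0.0414 0.0428 0.0444] top 0.0859
394 250 63 c [ 559.4 -149.5] dia 48.5 res 1.35 floor z [0.0414 0.0429 0.0449] top 0.0862
427 496 78 c [ 564.6 -233. ] dia 67.1 res 1.09 floor z [0.0413 0.0427 0.0444] top 0.0855
460 159 43 c [ 569.5 -316.5] dia 39.0 res 0.88 floor z [0.0413 0.0432 0.0507] top 0.0863
```

View pics/crop2.png

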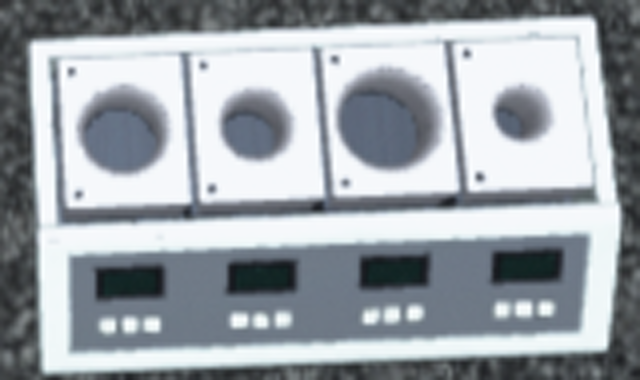

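Rim widths (58.7, 48.5, 67.1, 39) match mouths of 61, 50, 70 and 40 mm. So the 49 mm bore is at y=-66, the 38 at -150, the 58 at -233 and the 28 at -317, with floors at z≈0.044. I'll fill the far bay first: vial, amber, tube, then white.

```bash
python3 -m pendant '[[[34,-41,-6],-0.15,1],[[34,-41,-6],-0.15,1],[[34,-41,-6],-0.15,1],[[34,-41,-6],-0.15,1],[[34,-41,-6],-0.15,1],[[34,-41,-6],-0.15,1],[[34,-41,-6],-0.15,1],[[34,-41,-6],-0.15,0.6],[[34,-41,-6],-0.15,0.3],[[0,0,0],0,0.2],[[0,0,0],0,0.2]]' 30
```

```text
time_s: 1.48
position: [0.4336, 0.1539, 0.1725]
tool_rot: [[0.045, 0.999, -0.005], [0.999, -0.045, 0.0], [0.0, -0.005, -1.0]]
ft_force: [0.5, 0.2, 0.2]
grip_width: 0.0514
```

```bash
cat >> h.py <<'E'
def captop(im,W,lo,hi,x,y,r=.04):
    m=(W[...,2]>lo)&(W[...,2]<hi)&(np.hypot(W[...,0]-x,W[...,1]-y)<r)
    t=W[m]; c,rad=cv2.minEnclosingCircle(t[:,:2].astype(np.float32)*1000)
    v,u=np.nonzero(m)
    return np.round(c,1),round(2*rad,1),len(t),np.median(t[:,2]).round(4),(u.mean().round(),v.mean().round())
E
python3 - <<'E'
from h import *
im,W=cloud('wrist'); save(im,'w1.png')
print(captop(im,W,.069,.08,.4315,.169)); print(env.observe()['position'])
print(np.nanmedian(W[...,2][W[...,2]<.02]))
E
```

```text
(array([434.6, 168.2]), 20.2, 503, np.float64(0.0742), (np.float64(319.0), np.float64(177.0)))
[0.43357437 0.15404442 0.17253957]
-0.0009921709922350863
```

View pics/w1.png

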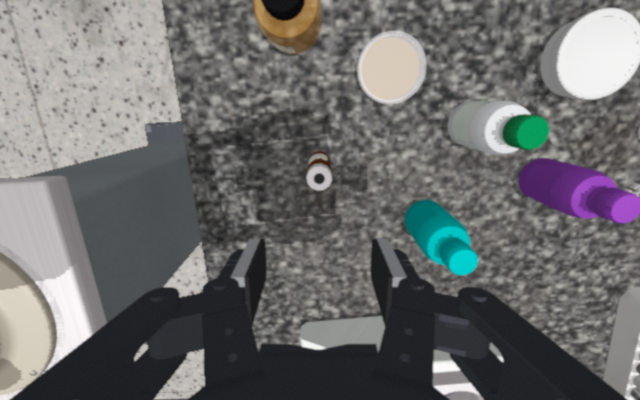

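The wrist view shows the vial's crimp cap at pixel (319,177), midway between the fingers. That puts it at about (434,168.5) mm.

```bash
python3 -m pendant '[[[0,14,0],0.04,0],[[0,0,-35],0,-0.1],[[0,0,-35],0,-0.1],[[0,0,-25],0,-0.1],[[0,0,-10],0,-0.1],[[0,0,0],0,-0.1]]'
```

```text
time_s: 2.28
position: [0.4313, 0.1769, 0.0667]
tool_rot: [[-0.017, 1.0, 0.0], [1.0, 0.017, 0.002], [0.002, 0.0, -1.0]]
ft_force: [0.6, -0.6, 0.6]
grip_width: 0.0381
```

```bash
python3 -m pendant '[[[2,-8,0],0,-0.1],[[0,0,-5],0,-0.1],[[0,0,0],0,-0.1]]'
```

```text
time_s: 2.65
position: [0.4345, 0.1688, 0.0634]
tool_rot: [[-0.018, 1.0, 0.004], [1.0, 0.018, 0.002], [0.002, 0.004, -1.0]]
ft_force: [-0.2, 0.5, 0.0]
grip_width: 0.0387
```

Well aligned. Now down to about 58 mm and close.

```bash
python3 -m pendant '[[[-1,0,-6],0,-0.1],[[0,0,0],0,-0.3],[[0,0,0],0,-0.6],[[0,0,0],0,-0.8],[[0,0,0],0,-1],[[0,0,0],0,-1],[[0,0,0],0,-1]]' 30
```

```text
time_s: 3.52
position: [0.4336, 0.1688, 0.0574]
tool_rot: [[-0.018, 1.0, 0.005], [1.0, 0.018, 0.002], [0.002, 0.005, -1.0]]
ft_force: [-1.0, -0.5, 0.5]
grip_width: 0.0181
```

```bash
python3 -m pendant '[[[0,0,20],0,-1],[[0,0,45],0,-1],[[0,0,45],0,-1],[[13,-40,10],0,-1],[[13,-48,0],0,-1],[[13,-48,0],0,-1],[[13,-48,0],0,-1],[[13,-48,0],0,-1],[[13,-48,0],0,-1],[[13,-48,0],0,-1],[[13,-48,0],0,-1],[[13,-40,0],0,-1]]'
```

```text
time_s: 5.03
position: [0.5506, -0.2587, 0.1808]
tool_rot: [[-0.023, 1.0, 0.004], [1.0, 0.023, 0.003], [0.003, 0.004, -1.0]]
ft_force: [0.7, -0.3, 0.4]
grip_width: 0.0181
```

```bash
python3 -m pendant '[[[13,-40,0],0,-1],[[5,-20,0],0,-1],[[0,0,0],0,-1],[[0,0,0],0,-1]]'
```

```text
time_s: 5.52
position: [0.5685, -0.3224, 0.1786]
tool_rot: [[-0.02, 1.0, 0.002], [1.0, 0.02, 0.005], [0.005, 0.002, -1.0]]
ft_force: [-0.1, 0.1, -0.2]
grip_width: 0.0185
```

```bash
cat >> h.py <<'E'
from scipy import ndimage as N, optimize as O
def bore(W,x,y,D,zt=.086):
    near=np.hypot(W[...,0]-x,W[...,1]-y)<.055
    top=near&(np.abs(W[...,2]-zt)<.003); hole=near&(W[...,2]<zt-.003)&(np.hypot(W[...,0]-x,W[...,1]-y)<D/2+.006)
    rim=top&N.binary_dilation(hole,iterations=2)
    p=W[rim][:,:2]*1000
    p=p[np.abs(np.hypot(p[:,0]-x*1000,p[:,1]-y*1000)-D*500)<7]
    r=O.least_squares(lambda q:np.hypot(p[:,0]-q[0],p[:,1]-q[1])-D*500,p.mean(0),loss='soft_l1')
    return r.x.round(1),len(p),np.abs(r.fun).mean().round(2), np.nanmedian(W[top][:,2]).round(4)
E
python3 - <<'E'
from h import *
im,W=cloud('wrist'); save(im,'w2.png')
for a in ((.5695,-.3165,.040),(.5646,-.233,.070),(.5594,-.1495,.050),(.554,-.066,.061)):
    try: print(bore(W,*a))
    except Exception as e: print(a,e)
E
```

```text
(array([ 572. , -319.1]), 252, np.float64(0.71), np.float64(0.0852))
(array([ 566.8, -235. ]), 873, np.float64(1.14), np.float64(0.0851))
(0.5594, -0.1495, 0.05) Initial guess is outside of provided bounds
(0.554, -0.066, 0.061) Initial guess is outside of provided boundsh.py:26: RuntimeWarning: Mean of empty slice.
  r=O.least_squares(lambda q:np.hypot(p[:,0]-q[0],p[:,1]-q[1])-D*500,p.mean(0),loss='soft_l1')
  ret = um.true_divide(
```

View pics/w2.png

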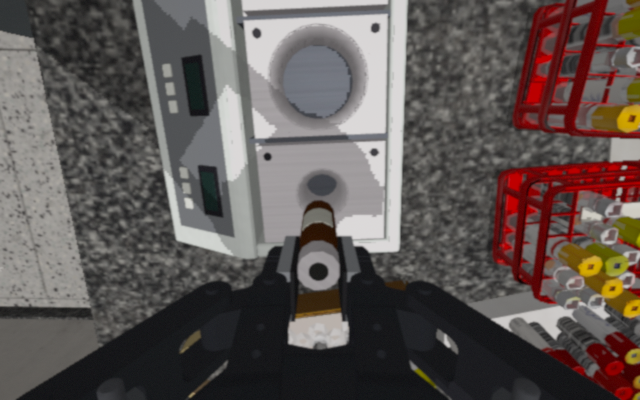

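```bash
python3 -m pendant '[[[3,4,0],0,-1],[[0,0,-35],0,-1],[[0,0,0],0,-1],[[0,0,0],0,-1]]'; python3 - <<'E'
from h import *
im,W=cloud('wrist');s=env.observe();print(s['position'])
x,y,z=s['position']
print(captop(im,W,z+.012,z+.024,x,y,.013),z)
for a in ((.5715,-.3185,.040),(.5668,-.235,.070)): print(bore(W,*a))
E
```

```text
time_s: 6.08
position: [0.5727, -0.3153, 0.146]
tool_rot: [[-0.023, 1.0, 0.005], [1.0, 0.023, 0.003], [0.003, 0.005, -1.0]]
ft_force: [-0.1, 0.8, -0.2]
grip_width: 0.0187
[ 0.57259162 -0.31519069  0.14567659]
(array([ 572.8, -315.2]), 25.7, 1623, np.float64(0.1628), (np.float64(318.0), np.float64(268.0))) 0.14567659277701334
(array([ 572. , -319.1]), 277, np.float64(0.78), np.float64(0.0852))
(array([ 566.8, -235.4]), 926, np.float64(0.92), np.float64(0.0851))
```

```bash
python3 -m pendant '[[[-1,-3,0],0,-1],[[0,0,0],0,-1],[[0,0,-8],0,-1],[[0,0,0],0,-1]]'
```

```text
time_s: 6.62
position: [0.5719, -0.3188, 0.1392]
tool_rot: [[-0.023, 1.0, 0.007], [1.0, 0.023, 0.001], [0.001, 0.007, -1.0]]
ft_force: [0.0, 0.0, -0.4]
grip_width: 0.0184
```

```bash
python3 -m pendant '[[[0,0,-8],0,-1],[[0,0,-8],0,-1],[[0,0,-8],0,-1],[[0,0,-5],0,-1],[[0,0,-3],0,-1],[[0,0,0],0,-1]]'
```

```text
time_s: 7.38
position: [0.5717, -0.3187, 0.1042]
tool_rot: [[-0.023, 1.0, 0.006], [1.0, 0.023, 0.002], [0.002, 0.006, -1.0]]
ft_force: [-0.5, -0.1, 0.2]
grip_width: 0.0184
```

```bash
python3 -m pendant '[[[0,0,-2],0,-1],[[0,0,0],0,-1]]';python3 -m pendant '[[[0,0,-2],0,-1],[[0,0,0],0,-1]]'
```

```text
time_s: 7.62
position: [0.5719, -0.3188, 0.1025]
tool_rot: [[-0.023, 1.0, 0.006], [1.0, 0.023, 0.002], [0.002, 0.006, -1.0]]
ft_force: [0.5, -0.9, 0.0]
grip_width: 0.0184
time_s: 7.88
position: [0.5723, -0.3192, 0.1016]
tool_rot: [[-0.023, 1.0, 0.008], [1.0, 0.023, 0.0], [-0.0, 0.008, -1.0]]
ft_force: [-0.3, 0.7, -1.1]
grip_width: 0.0184
```

```bash
python3 -m pendant '[[[0,0,-1.5],0,-1],[[0,0,0],0,-1]]';python3 -m pendant '[[[0,0,-1],0,-1],[[0,0,0],0,-1]]'
```

```text
time_s: 8.12
position: [0.5728, -0.3196, 0.1016]
tool_rot: [[-0.023, 1.0, 0.01], [1.0, 0.023, -0.002], [-0.002, 0.01, -1.0]]
ft_force: [-0.2, 0.1, -0.3]
grip_width: 0.0185
time_s: 8.38
position: [0.5731, -0.32, 0.1015]
tool_rot: [[-0.023, 1.0, 0.011], [1.0, 0.023, -0.003], [-0.003, 0.011, -1.0]]
ft_force: [-1.3, -0.8, 1.4]
grip_width: 0.0186
```

```bash
python3 -m pendant '[[[0,0,0],0,-0.55],[[0,0,0],0,-0.3],[[0,0,0],0,-0.2],[[0,0,0],0,-0.2]]';python3 -m pendant '[[[0,0,15],0,-0.2],[[0,0,30],0,-0.2],[[0,0,40],0,0],[[0,0,0],0,0]]';  python3 - <<'E'
from h import *
im,W=cloud('wrist');save(im,'w3.png')
print(captop(im,W,.11,.125,.572,-.319,.02))
E
```

```text
time_s: 8.88
position: [0.5729, -0.3197, 0.1004]
tool_rot: [[-0.023, 1.0, 0.01], [1.0, 0.023, -0.002], [-0.002, 0.01, -1.0]]
ft_force: [-0.0, -0.2, -0.1]
grip_width: 0.0346
time_s: 9.38
position: [0.5729, -0.3198, 0.1912]
tool_rot: [[-0.023, 1.0, 0.012], [1.0, 0.023, -0.003], [-0.004, 0.012, -1.0]]
ft_force: [-0.7, 1.2, -0.6]
grip_width: 0.0429
(array([ 573.9, -320.4]), 20.0, 622, np.float64(0.1183), (np.float64(318.0), np.float64(205.0)))
```

View pics/w3.png

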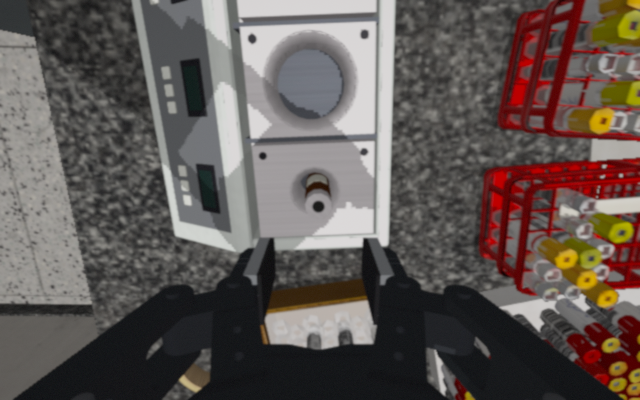

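The vial stands in the 28 mm bore with its cap at pixel (318,205), top at z 0.118 and upright. Next is the amber bottle.

```bash
python3 -m pendant '[[[-8,25,0],0,0.1],[[-13,52,0],0,0.3],[[-13,52,0],0,0.4],[[-13,52,0],0,0.4],[[-13,52,0],0,0.4],[[-13,52,0],0,0.4],[[-13,52,0],0,0.4],[[-13,52,0],0,0.4],[[-13,52,0],0,0.4],[[-13,52,0],0,0.4],[[-13,50,0],0,0.4],[[-8,25,0],0,0.4]]'; python3 -m pendant '[[[0,0,-10],0,0.4],[[0,0,-10],0,0.4]]'; python3 - <<'E'
from h import *
im,W=cloud('wrist')
print(captop(im,W,.094,.105,.4155,.2935,.03),env.observe()['position'])
E
```

```text
time_s: 10.92
position: [0.4144, 0.2645, 0.1814]
tool_rot: [[-0.018, 1.0, -0.005], [1.0, 0.018, 0.003], [0.003, -0.005, -1.0]]
ft_force: [0.3, 0.1, 0.5]
grip_width: 0.06
time_s: 11.18
position: [0.4135, 0.2651, 0.1598]
tool_rot: [[-0.021, 1.0, -0.006], [1.0, 0.021, 0.002], [0.003, -0.006, -1.0]]
ft_force: [1.0, 0.5, 0.6]
grip_width: 0.0597
(array([416.6, 293.3]), 28.4, 1354, np.float64(0.0973), (np.float64(324.0), np.float64(170.0))) [0.41303979 0.26471633 0.15859522]
```

```bash
python3 -m pendant '[[[3,27,0],0,0.4],[[0,0,-20],0,0.4],[[0,0,-15],0,0.4],[[0,0,0],0,0.3]]'
```

```text
time_s: 11.72
position: [0.4177, 0.288, 0.1208]
tool_rot: [[-0.013, 1.0, -0.012], [1.0, 0.013, -0.0], [0.0, -0.012, -1.0]]
ft_force: [-0.4, 0.3, 0.9]
grip_width: 0.0554
```

```bash
python3 -m pendant '[[[-1,5,0],0,0.3],[[0,0,-18],0,0.3],[[0,0,-14],0,0.3],[[0,0,-6],0,0.3],[[0,0,0],0,0.3]]'
```

```text
time_s: 12.35
position: [0.4184, 0.2929, 0.0837]
tool_rot: [[-0.011, 1.0, -0.008], [1.0, 0.011, 0.001], [0.002, -0.008, -1.0]]
ft_force: [0.2, 0.5, 0.7]
grip_width: 0.0556
```

```bash
python3 -m pendant '[[[-1,0,-3],0,0.1],[[0,0,0],0,-0.1],[[0,0,0],0,-0.3],[[0,0,0],0,-0.5],[[0,0,0],0,-0.8],[[0,0,0],0,-1],[[0,0,0],0,-1]]' 50
```

```text
time_s: 13.22
position: [0.4177, 0.2931, 0.0817]
tool_rot: [[-0.011, 1.0, -0.006], [1.0, 0.011, 0.002], [0.002, -0.006, -1.0]]
ft_force: [-1.0, -0.3, -0.1]
grip_width: 0.026
```

```bash
python3 -m pendant '[[[0,0,15],0,-1],[[0,0,45],0,-1],[[0,0,45],0,-1],[[9,-30,10],0,-1],[[14,-50,0],0,-1],[[14,-50,0],0,-1],[[14,-50,0],0,-1],[[14,-50,0],0,-1],[[14,-50,0],0,-1],[[14,-50,0],0,-1],[[14,-50,0],0,-1],[[14,-50,0],0,-1]]';python3 -m pendant '[[[14,-45,0],0,-1],[[5,-25,0],0,-1],[[0,0,0],0,-1]]'
```

```text
time_s: 14.72
position: [0.5384, -0.1487, 0.1975]
tool_rot: [[-0.017, 1.0, -0.01], [1.0, 0.017, 0.002], [0.002, -0.01, -1.0]]
ft_force: [0.8, 0.2, -1.5]
grip_width: 0.026
time_s: 15.1
position: [0.5575, -0.2247, 0.1952]
tool_rot: [[-0.012, 1.0, -0.013], [1.0, 0.012, 0.003], [0.003, -0.013, -1.0]]
ft_force: [0.0, 0.5, -1.4]
grip_width: 0.0257
```

```bash
python3 -m pendant '[[[9,-9,0],0,-1],[[0,0,-14],0,-1],[[0,0,0],0,-1],[[0,0,0],0,-1]]'; python3 - <<'E'
from h import *
im,W=cloud('wrist');s=env.observe();print(s['position'],s['tool_rot'][:,2])
save(im,'w4.png')
for a in ((.5668,-.235,.070),(.562,-.151,.050)): print(bore(W,*a))
E
```

```text
time_s: 15.6
position: [0.5668, -0.2316, 0.1794]
tool_rot: [[-0.014, 1.0, -0.015], [1.0, 0.014, 0.004], [0.005, -0.014, -1.0]]
ft_force: [0.5, 0.2, -1.9]
grip_width: 0.0258
[ 0.56667341 -0.23147924  0.17931719] [-0.01490362  0.00469241 -0.99987792]
(array([ 566.8, -235. ]), 408, np.float64(1.38), np.float64(0.0852))
(array([ 562. , -151.4]), 517, np.float64(0.84), np.float64(0.0851))
```

View pics/w4.png

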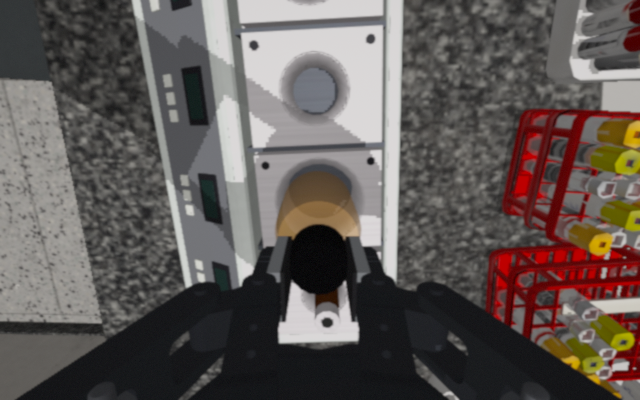

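The amber bottle hangs straight, its cap at pixel (320,258), right over the 58 mm bore.

```bash
python3 -m pendant '[[[1,-3.5,0],0,-1],[[0,0,-9],0,-1],[[0,0,-9],0,-1],[[0,0,0],0,-1]]'
```

```text
time_s: 16.15
position: [0.5676, -0.2349, 0.1602]
tool_rot: [[-0.015, 1.0, -0.015], [1.0, 0.015, 0.005], [0.005, -0.015, -1.0]]
ft_force: [0.5, 0.0, -2.0]
grip_width: 0.0259
```

```bash
python3 -m pendant '[[[0,0,-8],0,-1],[[0,0,-8],0,-1],[[0,0,-8],0,-1],[[0,0,-4],0,-1],[[0,0,-3],0,-1],[[0,0,0],0,-1]]'
```

```text
time_s: 16.9
position: [0.5676, -0.2349, 0.1269]
tool_rot: [[-0.015, 1.0, -0.015], [1.0, 0.015, 0.005], [0.005, -0.015, -1.0]]
ft_force: [-0.2, -0.0, -2.5]
grip_width: 0.0261
```

```bash
python3 -m pendant '[[[0,0,-1.5],0,-1],[[0,0,0],0,-1]]'; python3 -m pendant '[[[0,0,-1.5],0,-1],[[0,0,0],0,-1]]'
```

```text
time_s: 17.15
position: [0.5679, -0.2351, 0.1261]
tool_rot: [[-0.015, 1.0, -0.014], [1.0, 0.015, 0.004], [0.004, -0.014, -1.0]]
ft_force: [0.1, 0.5, -1.8]
grip_width: 0.0261
time_s: 17.4
position: [0.5681, -0.2355, 0.1261]
tool_rot: [[-0.015, 1.0, -0.012], [1.0, 0.015, 0.002], [0.002, -0.012, -1.0]]
ft_force: [-0.1, 0.1, -1.8]
grip_width: 0.0257
```

Stalled at 126.1, as predicted for the floor (125.7). Releasing.

```bash
python3 -m pendant '[[[0,0,0],0,-0.3],[[0,0,0],0,-0.1],[[0,0,0],0,0],[[0,0,0],0,0]]';python3 -m pendant '[[[0,0,15],0,0],[[0,0,30],0,0],[[0,0,40],0,0],[[0,0,0],0,0]]';  python3 - <<'E'
from h import *
im,W=cloud('wrist')
print(captop(im,W,.135,.15,.567,-.235,.025),env.observe()['position'])
E
```

```text
time_s: 17.9
position: [0.5683, -0.2355, 0.1261]
tool_rot: [[-0.015, 1.0, -0.011], [1.0, 0.015, 0.002], [0.002, -0.011, -1.0]]
ft_force: [-1.0, -0.0, 0.1]
grip_width: 0.043
time_s: 18.4
position: [0.5684, -0.2356, 0.217]
tool_rot: [[-0.015, 1.0, -0.009], [1.0, 0.015, 0.001], [0.001, -0.009, -1.0]]
ft_force: [0.2, -0.2, -0.7]
grip_width: 0.0429
(array([ 566.9, -235.8]), 28.9, 1140, np.float64(0.1413), (np.float64(317.0), np.float64(203.0))) [ 0.56782935 -0.23518743  0.21498752]
```

```bash
python3 -m pendant '[[[-1,25,0],0,0.1],[[-2,52,0],0,0.3],[[-2,52,0],0,0.5],[[-2,52,0],0,0.5],[[-2,52,0],0,0.5],[[-2,52,0],0,0.5],[[-2,52,0],0,0.5],[[-2,52,0],0,0.5],[[-2,52,0],0,0.5],[[-2,52,0],0,0.5],[[-2,40,-5],0,0.5],[[-2,20,-10],0,0.5]]'; python3 -m pendant '[[[0,0,-10],0,0.5],[[0,0,-10],0,0.5]]'; python3 - <<'E'
from h import *
im,W=cloud('wrist')
print(captop(im,W,.111,.122,.5425,.3325,.035),env.observe()['position'])
E
```

```text
time_s: 19.95
position: [0.5306, 0.3454, 0.1919]
tool_rot: [[-0.018, 0.999, -0.029], [1.0, 0.018, 0.006], [0.007, -0.029, -1.0]]
ft_force: [0.1, 0.4, -0.0]
grip_width: 0.0643
time_s: 20.2
position: [0.5294, 0.3451, 0.1695]
tool_rot: [[-0.019, 0.999, -0.032], [1.0, 0.02, 0.005], [0.006, -0.032, -0.999]]
ft_force: [-0.3, 0.4, -0.6]
grip_width: 0.0641
(array([542.6, 332.9]), 34.8, 1825, np.float64(0.1142), (np.float64(340.0), np.float64(231.0))) [0.52898189 0.34474342 0.16797489]
```

```bash
python3 -m pendant '[[[13,-11,0],0,0.5],[[0,0,0],0,0.5],[[0,0,-12],0,0.5],[[0,0,-10],0,0.5],[[0,0,0],0,0.4]]'
```

```text
time_s: 20.88
position: [0.5441, 0.33, 0.1446]
tool_rot: [[-0.015, 0.999, -0.034], [1.0, 0.015, 0.004], [0.004, -0.034, -0.999]]
ft_force: [-0.9, -0.1, -0.6]
grip_width: 0.06
```

```bash
python3 -m pendant '[[[-1,2,0],0,0.4],[[0,0,-16],0,0.4],[[0,0,-16],0,0.4],[[0,0,-12],0,0.4],[[0,0,-4],0,0.4],[[0,0,0],0,0.4]]'
```

```text
time_s: 21.62
position: [0.5424, 0.3325, 0.0927]
tool_rot: [[-0.016, 0.999, -0.035], [1.0, 0.016, 0.004], [0.004, -0.035, -0.999]]
ft_force: [0.6, 0.8, -0.5]
grip_width: 0.0598
```

```bash
python3 -m pendant '[[[0,0,2.5],0,0.2],[[0,0,0],0,0.1],[[0,0,0],0,0],[[0,0,0],0,-0.3],[[0,0,0],0,-0.6],[[0,0,0],0,-0.8],[[0,0,0],0,-0.8]]' 35
```

```text
time_s: 22.5
position: [0.5432, 0.3327, 0.097]
tool_rot: [[-0.015, 0.999, -0.032], [1.0, 0.016, 0.005], [0.005, -0.032, -0.999]]
ft_force: [0.5, 0.1, -0.1]
grip_width: 0.0331
```

```bash
python3 -m pendant '[[[0,0,15],0,-0.8],[[0,0,45],0,-0.8],[[0,0,45],0,-0.8],[[0,-15,20],0,-0.8],[[2,-48,0],0,-0.8],[[2,-48,0],0,-0.8],[[2,-48,0],0,-0.8],[[2,-48,0],0,-0.8],[[2,-48,0],0,-0.8],[[2,-48,0],0,-0.8],[[2,-48,0],0,-0.8],[[2,-48,0],0,-0.8]]';python3 -m pendant '[[[2,-35,0],0,-0.8],[[2,-10,0],0,-0.8],[[0,0,0],0,-0.8]]'
```

```text
time_s: 24.0
position: [0.5571, -0.0756, 0.2383]
tool_rot: [[-0.022, 1.0, -0.02], [1.0, 0.022, 0.005], [0.005, -0.02, -1.0]]
ft_force: [1.7, 0.4, -1.1]
grip_width: 0.0323
time_s: 24.38
position: [0.5609, -0.1244, 0.2407]
tool_rot: [[-0.017, 1.0, -0.018], [1.0, 0.018, 0.004], [0.004, -0.018, -1.0]]
ft_force: [0.0, 0.6, -0.8]
grip_width: 0.0326
```

```bash
python3 -m pendant '[[[2,-25,0],0,-0.8],[[0,0,-20],0,-0.8],[[0,0,-18],0,-0.8],[[0,0,0],0,-0.8],[[0,0,0],0,-0.8]]'; python3 - <<'E'
from h import *
im,W=cloud('wrist');s=env.observe();print(s['position'],s['tool_rot'][:,2])
save(im,'w5.png')
for a in ((.562,-.1513,.050),(.557,-.067,.061)): print(bore(W,*a))
E
```

```text
time_s: 25.0
position: [0.5637, -0.1435, 0.2048]
tool_rot: [[-0.025, 1.0, -0.015], [1.0, 0.025, 0.004], [0.004, -0.015, -1.0]]
ft_force: [0.5, 0.6, -0.6]
grip_width: 0.0331
[ 0.56364415 -0.14360577  0.20478836] [-0.01465238  0.00377517 -0.99988552]
(array([ 562. , -151.5]), 246, np.float64(0.74), np.float64(0.0852))
(array([556.7, -67.5]), 551, np.float64(0.73), np.float64(0.0852))
```

View pics/w5.png

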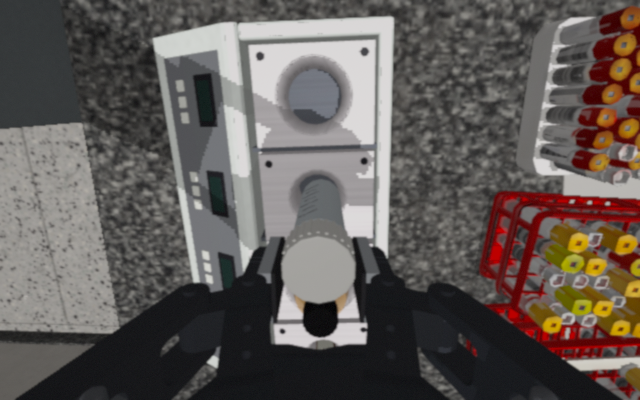

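The tube's cap is at pixel (318,268) and its foot near (320,185), in line with the 38 mm bore. 8 mm remain in y.

```bash
python3 -m pendant '[[[0,-7.5,0],0,-0.8],[[0,0,-6],0,-0.8],[[0,0,-6],0,-0.8],[[0,0,0],0,-0.8]]'
```

```text
time_s: 25.55
position: [0.5639, -0.1516, 0.193]
tool_rot: [[-0.025, 1.0, -0.013], [1.0, 0.025, 0.003], [0.003, -0.013, -1.0]]
ft_force: [-0.2, 1.1, -1.7]
grip_width: 0.0325
```

```bash
python3 -m pendant '[[[0,0,-8],0,-0.8],[[0,0,-8],0,-0.8],[[0,0,-8],0,-0.8],[[0,0,-8],0,-0.8],[[0,0,-8],0,-0.8],[[0,0,-4],0,-0.8],[[0,0,-3],0,-0.8],[[0,0,0],0,-0.8]]'
```

```text
time_s: 26.55
position: [0.5637, -0.1514, 0.1422]
tool_rot: [[-0.025, 1.0, -0.014], [1.0, 0.025, 0.003], [0.004, -0.014, -1.0]]
ft_force: [0.7, 0.7, -0.9]
grip_width: 0.033
```

```bash
python3 -m pendant '[[[0,0,-1.5],0,-0.8],[[0,0,0],0,-0.8]]'; python3 -m pendant '[[[0,0,-1.5],0,-0.8],[[0,0,0],0,-0.8]]'
```

```text
time_s: 26.8
position: [0.5639, -0.1515, 0.1411]
tool_rot: [[-0.025, 1.0, -0.013], [1.0, 0.025, 0.003], [0.003, -0.013, -1.0]]
ft_force: [-0.1, -0.1, 0.0]
grip_width: 0.0328
time_s: 27.05
position: [0.5645, -0.1519, 0.1411]
tool_rot: [[-0.025, 1.0, -0.011], [1.0, 0.025, 0.002], [0.002, -0.011, -1.0]]
ft_force: [0.6, -0.4, -0.9]
grip_width: 0.0324
```

Stalled at 141.1 against 141 expected, so it's on the floor. Release, then go back up.

```bash
python3 -m pendant '[[[0,0,0],0,-0.1],[[0,0,0],0,0.1],[[0,0,0],0,0.2],[[0,0,0],0,0.2]]';python3 -m pendant '[[[0,0,15],0,0.2],[[0,0,30],0,0.2],[[0,0,35],0,0.2],[[0,0,0],0,0.2]]';  python3 - <<'E'
from h import *
im,W=cloud('wrist')
print(captop(im,W,.153,.165,.562,-.1513,.025),env.observe()['position'])
E
```

```text
time_s: 27.55
position: [0.5645, -0.1519, 0.1409]
tool_rot: [[-0.025, 1.0, -0.011], [1.0, 0.025, 0.002], [0.002, -0.011, -1.0]]
ft_force: [0.4, 0.5, -0.7]
grip_width: 0.0515
time_s: 28.05
position: [0.5645, -0.1519, 0.2265]
tool_rot: [[-0.025, 1.0, -0.009], [1.0, 0.025, 0.001], [0.001, -0.009, -1.0]]
ft_force: [0.5, 0.1, -0.9]
grip_width: 0.0512
(array([ 566.5, -152.3]), 35.7, 1770, np.float64(0.1582), (np.float64(321.0), np.float64(207.0))) [ 0.56396285 -0.15160392  0.22475736]
```

```bash
python3 -m pendant '[[[1,25,0],0,0.2],[[2,50,0],0,0.2],[[2,50,0],0,0.2],[[2,50,0],0,0.2],[[2,50,-5],0,0.2],[[2,50,-10],0,0.2],[[2,35,-15],0,0.2],[[0,10,-15],0,0.2],[[0,0,-10],0,0.2],[[0,0,0],0,0.2]]'; python3 - <<'E'
from h import *
im,W=cloud('wrist');save(im,'w6.png')
print(captop(im,W,.094,.105,.579,.199,.03),env.observe()['position'])
E
```

```text
time_s: 29.35
position: [0.5731, 0.176, 0.1615]
tool_rot: [[-0.021, 0.999, -0.024], [1.0, 0.021, 0.002], [0.003, -0.024, -1.0]]
ft_force: [-0.4, 0.2, 0.3]
grip_width: 0.0511
(array([580.3, 199.2]), 23.7, 922, np.float64(0.0978), (np.float64(332.0), np.float64(177.0))) [0.57332664 0.1759026  0.1620548 ]
```

View pics/w6.png

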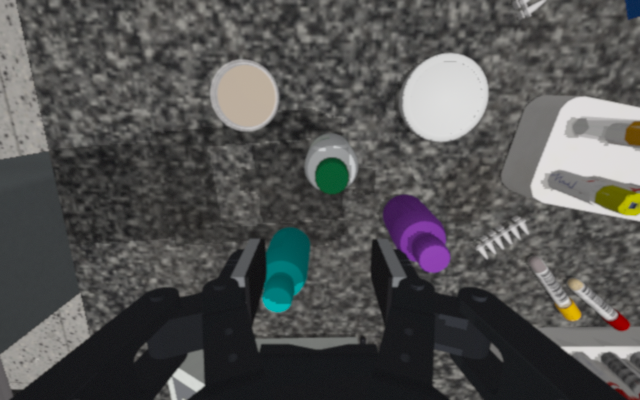

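The green-capped white bottle is at pixel (332,177). Turquoise (282,275) and purple (425,235) are the look-alikes, and they stay clear of the fingers.

```bash
python3 -m pendant '[[[7,22,0],0,0.2],[[0,0,-10],0,0.2],[[0,0,-15],0,0.2],[[0,0,0],0,0.2]]'
```

```text
time_s: 29.9
position: [0.5813, 0.194, 0.1368]
tool_rot: [[-0.016, 1.0, -0.022], [1.0, 0.016, 0.002], [0.002, -0.022, -1.0]]
ft_force: [0.0, 0.1, 1.1]
grip_width: 0.051
```

```bash
python3 -m pendant '[[[-1,5,0],0,0.2],[[0,0,-18],0,0.2],[[0,0,-16],0,0.2],[[0,0,-11],0,0.2],[[0,0,-4],0,0.2],[[0,0,0],0,0.2]]'
```

```text
time_s: 30.65
position: [0.5807, 0.199, 0.0873]
tool_rot: [[-0.015, 1.0, -0.019], [1.0, 0.015, 0.002], [0.003, -0.019, -1.0]]
ft_force: [0.1, 0.1, 0.8]
grip_width: 0.0514
```

```bash
python3 -m pendant '[[[0,0,-4],0,0.1],[[0,0,0],0,-0.1],[[0,0,0],0,-0.3],[[0,0,0],0,-0.5],[[0,0,0],0,-0.8],[[0,0,0],0,-1],[[0,0,0],0,-1]]' 50
```

```text
time_s: 31.52
position: [0.5813, 0.1991, 0.0843]
tool_rot: [[-0.015, 1.0, -0.017], [1.0, 0.015, 0.003], [0.003, -0.017, -1.0]]
ft_force: [0.4, 0.1, -0.3]
grip_width: 0.0207
```

```bash
python3 -m pendant '[[[0,0,15],0,-1],[[0,0,45],0,-1],[[0,0,45],0,-1],[[0,0,20],0,-1],[[-4,-25,0],0,-1],[[-4,-50,0],0,-1],[[-4,-50,0],0,-1],[[-4,-50,0],0,-1],[[-4,-45,0],0,-1],[[-3,-20,0],0,-1],[[0,0,0],0,-1],[[0,0,0],0,-1]]'
```

```text
time_s: 33.02
position: [0.5562, -0.0472, 0.2248]
tool_rot: [[-0.017, 1.0, -0.005], [1.0, 0.017, 0.002], [0.002, -0.005, -1.0]]
ft_force: [-0.4, -0.5, -0.3]
grip_width: 0.0206
```

```bash
python3 -m pendant '[[[1,-19,0],0,-1],[[0,0,-20],0,-1],[[0,0,-16],0,-1],[[0,0,0],0,-1],[[0,0,0],0,-1]]'; python3 - <<'E'
from h import *
im,W=cloud('wrist');s=env.observe();print(s['position'],s['tool_rot'][:,2])
save(im,'w7.png')
print(bore(W,.557,-.0675,.061))
E
```

```text
time_s: 33.65
position: [0.5585, -0.0674, 0.1894]
tool_rot: [[-0.02, 1.0, -0.003], [1.0, 0.02, 0.0], [0.0, -0.003, -1.0]]
ft_force: [-0.3, -0.2, -1.5]
grip_width: 0.021
[ 0.5584388  -0.06742425  0.18942737] [-3.20891365e-03  3.33565012e-04 -9.99994796e-01]
(array([556.7, -67.8]), 323, np.float64(0.76), np.float64(0.0852))
```

View pics/w7.png

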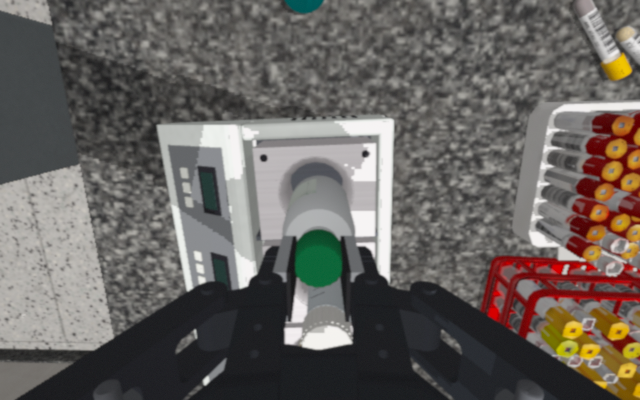

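The white bottle hangs upright with its cap at (320,258), centred over the 49 mm bore. Lowering.

```bash
python3 -m pendant '[[[-1,0,0],0,-1],[[0,0,-8],0,-1],[[0,0,-8],0,-1],[[0,0,-8],0,-1],[[0,0,-8],0,-1],[[0,0,-8],0,-1],[[0,0,-8],0,-1],[[0,0,-4],0,-1],[[0,0,-3],0,-1],[[0,0,0],0,-1]]'
```

```text
time_s: 34.95
position: [0.5575, -0.0674, 0.1311]
tool_rot: [[-0.021, 1.0, -0.002], [1.0, 0.021, 0.0], [0.0, -0.002, -1.0]]
ft_force: [-0.2, 0.5, -0.7]
grip_width: 0.0209
```

```bash
python3 -m pendant '[[[0,0,-2],0,-1],[[0,0,0],0,-1]]'; python3 -m pendant '[[[0,0,-1.5],0,-1],[[0,0,0],0,-1]]'; python3 -m pendant '[[[0,0,-1.5],0,-1],[[0,0,0],0,-1]]'
```

```text
time_s: 35.2
position: [0.5577, -0.0675, 0.1293]
tool_rot: [[-0.021, 1.0, -0.002], [1.0, 0.021, -0.0], [-0.0, -0.002, -1.0]]
ft_force: [0.1, -0.1, -0.9]
grip_width: 0.021
time_s: 35.45
position: [0.558, -0.0676, 0.1282]
tool_rot: [[-0.021, 1.0, -0.001], [1.0, 0.021, -0.001], [-0.001, -0.001, -1.0]]
ft_force: [0.0, -0.9, -1.5]
grip_width: 0.0216
time_s: 35.7
position: [0.5584, -0.0678, 0.1283]
tool_rot: [[-0.021, 1.0, 0.002], [1.0, 0.021, -0.002], [-0.002, 0.002, -1.0]]
ft_force: [0.1, -0.1, -0.3]
grip_width: 0.0211
```

Floor reached at 128.3, as expected. Release, retreat and check all four.

```bash
python3 -m pendant '[[[0,0,0],0,-0.4],[[0,0,0],0,-0.2],[[0,0,0],0,-0.1],[[0,0,0],0,-0.1]]';python3 -m pendant '[[[0,0,15],0,-0.1],[[0,0,35],0,-0.1],[[0,0,40],0,-0.1],[[-20,45,0],0,-0.1],[[-30,50,0],0,-0.1],[[-30,50,0],0,-0.1],[[-20,50,0],0,-0.1],[[0,0,0],0,-0.1],[[0,0,0],0,-0.1]]';  python3 - <<'E'
from h import *
im,W=cloud('top');save(cv2.resize(im[120:260,180:500],None,fx=2.5,fy=2.5,interpolation=cv2.INTER_CUBIC),'fin.png')
print('block centres (top cam): white 554,-66 tube 559.4,-149.5 amber 564.6,-233 vial 569.5,-316.5')
for n,z,x,y in (('white',.143,.554,-.066),('tube',.159,.559,-.1495),('amber',.142,.5646,-.233),('vial',.119,.5695,-.3165),('dish',.0147,.4998,.2527),('jar',.0276,.6715,.253)):
    print(n,captop(im,W,z-.005,z+.006,x,y,.04))
E
```

```text
time_s: 36.2
position: [0.5584, -0.0678, 0.1279]
tool_rot: [[-0.021, 1.0, 0.001], [1.0, 0.021, -0.001], [-0.001, 0.001, -1.0]]
ft_force: [-0.0, -0.4, 0.2]
grip_width: 0.0383
time_s: 37.33
position: [0.4558, 0.1317, 0.2294]
tool_rot: [[-0.02, 1.0, 0.012], [1.0, 0.02, -0.002], [-0.002, 0.012, -1.0]]
ft_force: [0.1, -0.3, -0.1]
grip_width: 0.0385
block centres (top cam): white 554,-66 tube 559.4,-149.5 amber 564.6,-233 vial 569.5,-316.5
white (array([557. , -66.7]), 23.3, 76, np.float64(0.1423), (np.float64(363.0), np.float64(182.0)))
tube (array([ 563.6, -150.3]), 35.4, 168, np.float64(0.1584), (np.float64(399.0), np.float64(178.0)))
amber (array([ 564.6, -233.6]), 27.9, 109, np.float64(0.1419), (np.float64(433.0), np.float64(180.0)))
vial (array([ 572.2, -318.4]), 19.5, 55, np.float64(0.1189), (np.float64(465.0), np.float64(179.0)))
dish (array([0., 0.]), 0.0, 0, np.float64(nan), (np.float64(nan), np.float64(nan)))
jar (array([670.8, 253.9]), 71.3, 485, np.float64(0.0269), (np.float64(243.0), np.float64(149.0)))
  return _methods._mean(a, axis=axis, dtype=dtype,
  ret = ret.dtype.type(ret / rcount)
h.py:18: RuntimeWarning: Mean of empty slice.
  return np.round(c,1),round(2*rad,1),len(t),np.median(t[:,2]).round(4),(u.mean().round(),v.mean().round())
```

View pics/fin.png

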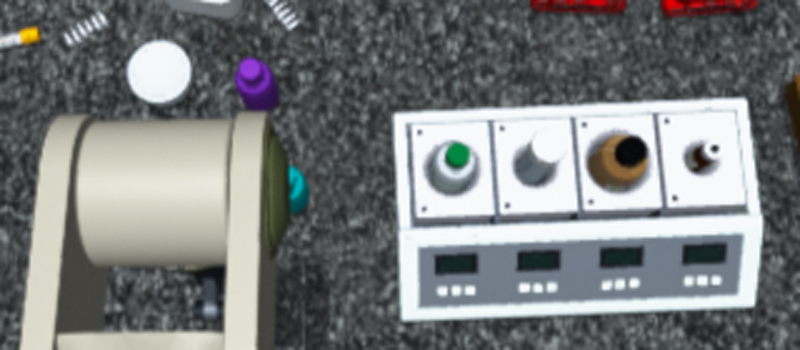

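All four stand upright in their own bores, with tops at the expected heights (142, 158, 142 and 119 mm). The arm hides the dish here, but it was in place in the wrist view at t≈29 s, and nothing went low near it after that.

```bash
python3 -c "
from h import *
s=env.observe();print(s['time_s'],s['ft_force'],np.abs(s['qvel']).max());print(ticket.close_job())"
```

```text
37.375 [ 0.00766223  0.51041566 -0.150534  ] 1.0162572991093197
the job is handed in; nothing more can be done
None
```

I set all four vessels in the heater and handed the job in at 37.4 s: vial in the 28 mm bore, amber bottle in the 58, tube in the 38 and white bottle in the 49. Each was gripped by its cap and lowered until it stopped at the floor height I had worked out. I then let go and drew the arm away.

**Vessel checks:** In the last top view all four look upright. Their tops match a vessel standing on its bore floor to about 1 mm: vial 118.9 mm, amber 141.9, tube 158.4 and white 142.3. Cap centres lie 1–4 mm from the bore axes.

**Disagreements:**
- The top and wrist cameras differ by about 2.5 mm in x; I steered by the wrist camera.
- The force sensor showed only about 1 N at floor contact, so I judged contact by the stop in height.
- The tool drifted up to 2° off vertical during the moves.

**Bystanders:** The jar moved by no more than 1 mm. The arm hid the dish in the last view, so I could not measure it there. It looked undisturbed in the wrist picture at about 29 s, and nothing went low near it afterwards.

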